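# Unlatch the caddy and thread the toothbrush out of its short mouth

### The arm

A 7-joint arm with a two-finger parallel gripper is mounted at the origin on the work surface. World frame = base frame: x ahead of the robot, y to its left, z up, the work surface at z = 0. Lengths are in mm, angles in rad, forces in N, time in s.
With the tool pointing down it reaches from about 400 to 875 mm from the base axis. Payload 4.4 kg.
Tool frame: the origin (TCP) lies at the very end of the fingers, on their centre line; the grasp point (between the pads) lies 19 mm behind it; z points along the fingers, y is the direction in which the jaws open and shut (so a half turn about z gives the same grasp; the last joint's range is limited). The gripper opens to 85 mm and grips with 20 to 120 N. Pads are 22 mm wide; open, the fingers measure 114 mm over their backs; the gripper's body (76 mm by 85 mm) begins 54 mm behind the grasp point. The pads swing forward as they close: fully open they stand 13 mm farther back than shut.
Start: joints at [-1.305, 0.628, 0.038, 1.517, -0.027, 0.996, -0.02], TCP at [211.711, 614.57, 231.313] pointing down, gripper open.
Joint ranges: [-3.06, 3.06], [-0.37, 2.12], [-1.25, 1.32], [0.18, 2.47], [-1.1, 4.24], [0.23, 1.98], [-2.94, 2.94]. Speed limits (rad/s): [2.57, 2.57, 3.14, 3.14, 3.14, 3.14, 3.14].

### API

Orientations are given as [roll, pitch, yaw] about the fixed x, y, z axes, in that order (R = Rz(yaw) Ry(pitch) Rx(roll)).
In Python, from cell import read_state, get_image, calibration, finish_job gives the robot as it stands. The module is installed in compiled form; this text tells all that it offers.
- The arm moves only by the tool apply_moves, never from a script. Its argument "increments" is a list of rows, each an object of numbers: "tx", "ty", "tz": the shift along the world's x, y, z in m; "rx", "ry", "rz": the turn, a rotation vector about the world's x, y, z in units of 5 degrees (1.0 is 5 degrees); "claw": the finger opening in m, from 0 to 0.0854. In form: [{"tx": .., "ty": .., "tz": .., "rx": .., "ry": .., "rz": .., "claw": ..}, ...]. A call has 1 to 12 rows; each row is the pose to reach, as a shift and turn from the pose commanded when the call began; what a row does not reach only later rows make up. A row lasts 1/10 s, in which the tool goes at most 50 mm and 8.59 degrees, less where a joint would pass 70% of its speed; a pose out of reach is approached as far as the arm can. A call with a gripper value outside its range is refused whole. The fingers move at their own pace and stop on an object; the grip force is fixed at half the most. Time passes only in rows, so rows that repeat a pose let the fingers close. It gives the time, the measured TCP pose, the force and the opening at its end, in the units of the state.
- read_state(): the state, without advancing time (a new reading comes with each control period).
- get_image(name): name is "side" or "top"; returns the picture (420x560x3 uint8, red, green, blue); there is no depth.
- calibration(name): a dict with "camera_matrix" (3x3 intrinsics, pixels), "distortion" ([k1, k2, p1, p2, k3] as OpenCV has them; the pictures are not rectified), "origin" and "attitude" of the camera in the world. Camera axes: x right, y up, looking along -z (the intrinsics and any distortion apply to the point x, -y, -z); pixel columns grow to the right and rows downward; lengths in mm; the calibration is good to about 2 mm. A picture is of the moment at which its call begins. calibration takes no time and is no camera call.
- finish_job(): hands the job in, once; it reports no verdict.
The state is a dict: "clock": time; "qpos": joint angles; "qd": joint speeds; "tau": joint torques, N m; "eef_pos": TCP position; "tool_rot": TCP orientation; "force": force on the tool from outside, world axes, zero at the start; "torque": the same for the moment, N m; "width": finger opening in mm.
Only numpy, scipy, OpenCV 4.12 (cv2) and the standard library are available. Lean on these libraries where they do the work, as an engineer would, in place of code of your own. Each camera call takes 0.05 s, during which the arm holds its last target. There are 200 camera calls.

### The job

Turn the latch knob on the caddy clockwise past its click so that its retaining arm swings open and stays clear of the mouth. Then take out the toothbrush that lies under the caddy's cover: it is longer than the mouth, so tip it and thread it out one end first, without forcing it against the caddy. Finish while holding it still in the gripper above the caddy, all of it well clear of the cover (at least 6 cm above), and leave the other things where they are.

Things in the scene. Friction and masses are not known exactly. Their poses are not given: they have to be found in the camera images.
- caddy: stainless steel caddy fixed to the table, 280 (x) x 250 (y) x 99 mm high, with a covered brush compartment. Origin: on the table under the middle of the compartment; x along it, y left; the caddy spans y -180..70 mm. Inside: x -135..135, y -66..66 mm, floor at z 40 mm; two white cross ribs at x = -50 and 50, 8 mm wide, up to z 54 mm. At y -70..-180 a closed side box carries the latch
- mouth (a point): centre of the compartment's mouth, in the plane of the cover's top (99 mm above the table; the cover is 3 mm thick); axes as the caddy's. The mouth is only 140 mm long (x -70..70) and 120 mm wide (y -60..60): the cover overhangs 65 mm at each end of the compartment
- latch (a joint): angle (rad) of the latch knob: 0 shut, grows clockwise seen from above, end stop at 1.5; it starts between 0 and 0.15. A sprung ball detent resists turning from about 0.4 on (0.1 N m is enough) and clicks over at 0.7; from 1.05 the knob turns lightly again and stays where it is left. Open is 1.4 or so
- latch_grip (a point): on the latch knob's vertical axis at gripping height: 128 mm above the table, 29 above the cover, at caddy x 0, y -140 mm. The knob is a black bar 40 mm long, 12 thick, 10 to 41 mm above the cover, on a round foot of radius 17. The point turns with the knob; the bar's long side lies 0.7 rad counter-clockwise of its x axis: +0.7 from the caddy's x when shut, -0.7 at latch 1.4
- latch_arm (a point): free end of the latch's flat steel retaining arm, part of the knob: 12 mm wide, 155 mm long from the knob's axis, its top 7 mm above the cover. Shut, it lies across the middle of the mouth along the caddy's +y; at latch 1.4 it points to about the caddy's +x over the side box, clear of the mouth
- brush: white toothbrush lying in the compartment on the ribs, bristles up, head to the caddy's +x, 180 mm long, about 30 g; level, it fits through the mouth in no direction. Origin: middle of its length, on its underside (54 mm above the table at the start, 14 mm free below it between the ribs); x to the head, z to the bristle side. Handle x -90..20 mm, 14 wide, 12 high; balances at about x = -15
- brush_head (a point): head end of that toothbrush, 90 mm from its middle, 6 mm above its underside. From x 20 to 62 mm is the neck, 7 mm wide; the head, to x 90 mm, is 13 mm wide, its bristles reaching 17 mm above the underside
- brush_tail (a point): handle end of that toothbrush, 90 mm from its middle, 6 mm above its underside
- comb: black plastic comb, 170 x 33 x 5 mm, flat on the table on the left (+y) of the caddy; a bystander, origin at its underside
- tongue_cleaner: steel tongue cleaner: a U of 6 mm wire, 145 x 50 mm, flat on the table left of the caddy; a bystander, origin at its underside
- nail_file: steel nail file with a black plastic grip, 170 x 13 x 6 mm, on the table right (-y) of the caddy; a bystander, origin at its underside
- spare_brush: second toothbrush, grey, 180 mm, on the table right of the caddy; a bystander, origin at its underside
- mug: blue ceramic mug, 80 mm across, 95 mm high, on the table left of the caddy; a bystander, origin at its underside
- tumbler: plain steel tumbler, 70 mm across, 100 mm high, on the table left of the caddy; a bystander, origin at its underside
- soap_dish: white ceramic dish with a bar of soap, 130 x 90 x 31 mm, on the table right of the caddy; a bystander, origin at its underside
Things that resemble listed ones, but are neither listed nor needed, are in the scene too. What is shaped like the brush but purple or red is not meant.

How it is judged (in metres and radians):
On the way, in this order (a step that is already met when the one before it is completed fails the run):
1. the latch has clicked over and its arm is clear of the mouth, the toothbrush still inside (value of joint latch above 1.15 rad and height (world z) of each of brush_head, brush_tail below 0.096 m), for 0.2 s.
2. one end of the toothbrush is out above the cover while the other is still below it (((height (world z) of brush_head above 0.102 m and height (world z) of brush_tail below 0.096 m) or (height (world z) of brush_tail above 0.102 m and height (world z) of brush_head below 0.096 m))), for 0.04 s.
At the end, for the whole second after the job is handed in: Both ends of the toothbrush are at least 50 mm above the cover (149 mm above the table), its middle within 150 mm (level) of the mouth's centre, gripped by the fingers (over 1 N), touching neither the caddy nor any bystander, still (under 30 mm/s); the latch is open (above 1.15 rad) (height (world z) of each of brush_head, brush_tail above 0.149 m and horizontal distance between brush and mouth below 0.15 m and contact force between the fingers and brush above 1 N and contact force between each of caddy, comb, tongue_cleaner, nail_file, spare_brush, mug, tumbler, soap_dish and brush below 0.05 N and linear speed of brush below 0.03 m/s and value of joint latch above 1.15 rad); the arm keeps its last pose, push and grip.
It fails at once if a bystander is moved by more than 25 mm (distance of any of comb, tongue_cleaner, nail_file, spare_brush, mug, tumbler, soap_dish from where it was at the start of the episode above 0.025 m).
It fails at once if the toothbrush is forced against the caddy with more than 20 N (contact force between brush and caddy above 20 N).
It also fails if it takes over 48 s, if anything falls off the work surface, if the arm or the gripper's body presses on something with over 40 N, if the wrist force passes 120 N, or if a joint passes its speed limit or range.

## Working session

There is one attempt and no reset: what is moved stays moved. The work goes in short steps, Python scripts to look and compute and a tool call to move; the robot and the scene stay as the last step left them, time stands still between calls to the robot, and variables do not carry over. Pictures are saved under pics/ and viewed, about 8 in all and at most 12, crops included, and the job is handed in when it is done.

Besides the shell and the picture viewer there is one more tool, called after ">>>" in YAML: its name, and indented under it one key for each argument. apply_moves: Moves the arm, as the interface text tells. Its arguments: {"type":"object","properties":{"increments":{"type":"array"}},"required":["increments"]}

```bash
mkdir -p pics; cat > h.py <<'E'
import numpy as np,cv2
from scipy.spatial.transform import Rotation as R
from cell import *
def cam(n):
    c=calibration(n);K=np.array(c["camera_matrix"],float);d=np.array(c["distortion"],float)
    A=np.array(c["attitude"],float)
    if A.shape!=(3,3): A=R.from_euler('xyz',A).as_matrix() if A.size==3 else R.from_quat(A).as_matrix()
    return K,d,np.array(c["origin"],float),A
def ray(n,px):
    K,d,o,A=cam(n);u=cv2.undistortPoints(np.array(px,float).reshape(-1,1,2),K,d).reshape(-1,2)
    return o,np.c_[u[:,0],-u[:,1],-np.ones(len(u))]@A.T
def atz(n,px,z):
    o,v=ray(n,px);return o+v*((z-o[2])/v[:,2])[:,None]
def proj(n,P):
    K,d,o,A=cam(n);q=(np.atleast_2d(P)-o)@A;q=q*[1,-1,-1]
    return cv2.projectPoints(q,np.zeros(3),np.zeros(3),K,d)[0].reshape(-1,2)
def save(n,f,crop=None,s=1):
    im=get_image(n)[:,:,::-1]
    if crop: im=im[crop[1]:crop[3],crop[0]:crop[2]]
    cv2.imwrite('pics/'+f,cv2.resize(im,None,fx=s,fy=s,interpolation=cv2.INTER_CUBIC));return im
E
python3 - <<'E'
from h import *
print(calibration("top"),calibration("side"),read_state())
save("top","top0.png",None,1.4);save("side","side0.png",None,1.4)
E
```

```text
{'camera_matrix': array([[411.48726826,   0.        , 286.04734989],
       [  0.        , 411.48726826, 212.51058509],
       [  0.        ,   0.        ,   1.        ]]), 'distortion': array([0.0189533, 0.       , 0.       , 0.       , 0.       ]), 'origin': array([ 399.83289168,    4.86740686, 1225.73528089]), 'attitude': array([ 0.13003429,  0.00567392, -1.58106747])} {'camera_matrix': array([[474.18771688,   0.        , 287.08317278],
       [  0.        , 474.18771688, 213.44423229],
       [  0.        ,   0.        ,   1.        ]]), 'distortion': array([-0.11982991,  0.        ,  0.        ,  0.        ,  0.        ]), 'origin': array([ 161.99403058, -588.23681027,  901.90634961]), 'attitude': array([ 0.71064335,  0.00678034, -0.55647622])} {'clock': 0.0, 'qpos': array([-1.30481079,  0.62934991,  0.03841742,  1.51836821, -0.02700853,
        0.99629221, -0.02002215]), 'qd': array([-1.84370541e-03, -6.42126432e-04, -5.00411547e-05,  1.55072297e-03,
       -4.56134271e-04,  1.57155320e-03, -6.30221318e-04]), 'tau': array([-2.56100402e-04, -5.63410199e+01,  1.22635458e+00, -1.93443900e+01,
        1.11240472e-02,  1.07023920e-02, -2.24068691e-05]), 'eef_pos': array([211.47898325, 613.97528824, 230.38611568]), 'tool_rot': array([-3.13969205e+00,  3.76369774e-06,  2.80980017e+00]), 'force': array([-0.72355092, -0.38516275,  0.07887292]), 'torque': array([-0.04841407,  0.00754344, -0.00823647]), 'width': 85.44172960844692}
```

View pics/top0.png

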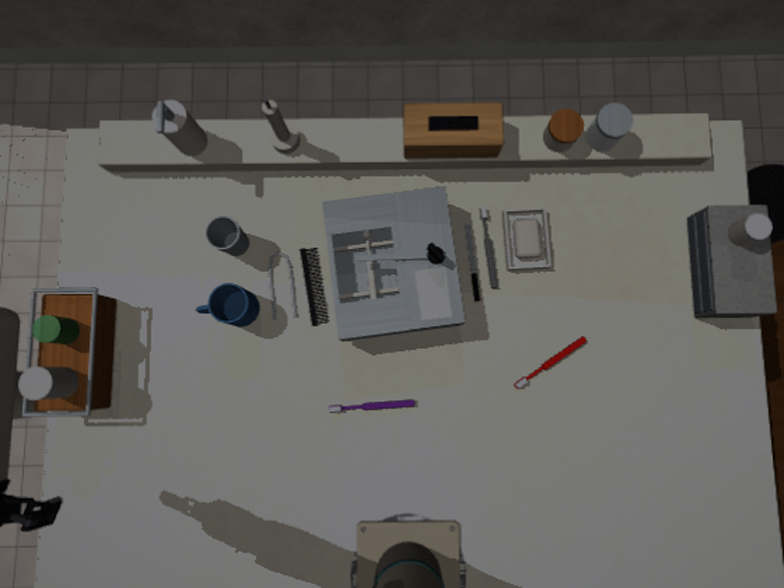

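View pics/side0.png

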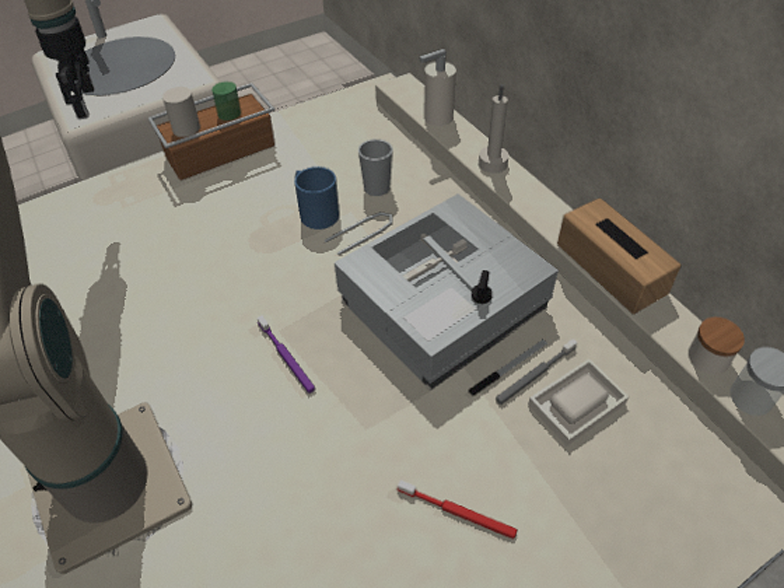

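Top view: the caddy has corners near (323,201), (444,187), (464,323) and (340,338) in the 1.4x picture. The knob is at (436,254), its arm lies across the mouth to about (362,260), and the white brush lies under it. The purple and red brushes lie on the table outside the caddy, so they are not the one meant. An enlarged crop will confirm this.

```bash
python3 - <<'E'
from h import *
a=save("top","a.png",(222,125,342,250),6)
print(proj("top",[[0,0,0]]))
E
```

```text
[[291.70506268 409.75761141]]
```

View pics/a.png

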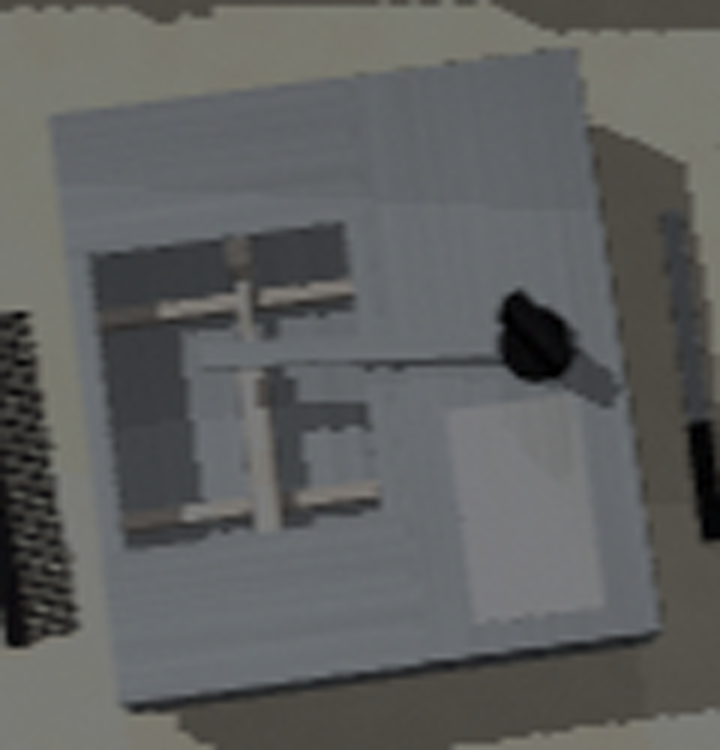

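The crop shows the white brush on the ribs under the cover, crossed by the steel arm. Its neck is at about (245,285) and its handle runs down to (268,525), and the bar of the black knob points to upper left. Next I fit the poses.

```bash
python3 - <<'E'
from h import *
from scipy.optimize import least_squares
f=lambda c:(np.array(c,float)+.5)/6-.5+[222,125]
px=f([[50,117],[577,48],[660,632],[125,705],[90,255],[347,222],[380,500],[125,547]])
M=np.array([[140,70],[140,-180],[-140,-180],[-140,70],[70,60],[70,-60],[-70,-60],[-70,60]],float)
W=atz("top",px,99)[:,:2]
T=lambda p,m:m@np.array([[np.cos(p[2]),np.sin(p[2])],[-np.sin(p[2]),np.cos(p[2])]])+p[:2]
s=least_squares(lambda p:(T(p,M)-W).ravel(),[600,0,0]);print(s.x,(T(s.x,M)-W).round(1).tolist())
p=s.x
inv=lambda w:(w-p[:2])@np.array([[np.cos(p[2]),-np.sin(p[2])],[np.sin(p[2]),np.cos(p[2])]])
print("grip",T(p,np.array([[0,-140.]])))
print("brush pts caddy",inv(atz("top",f([[238,250],[245,285],[245,320],[258,390],[262,450],[268,525]]),64)[:,:2]).round(1))
print("knob bar ends",inv(atz("top",f([[515,298],[548,372]]),140)[:,:2]).round(1), "foot",inv(atz("top",f([[536,340]]),120)[:,:2]))
print("arm end",inv(atz("top",f([[190,362]]),106)[:,:2]))
E
```

```text
[6.15531002e+02 7.93019146e+01 1.22427603e-01] [[2.2, -0.3], [2.1, 0.1], [0.9, -1.7], [1.1, 1.7], [0.5, 0.4], [0.8, 1.4], [-6.7, -1.5], [-0.8, 0.1]]
grip [[632.62808195 -59.65019901]]
brush pts caddy [[ 71.5  -7.9]
 [ 53.9  -9.1]
 [ 36.9  -7. ]
 [  2.2  -8.9]
 [-26.8  -7.1]
 [-63.   -5.4]]
knob bar ends [[  13.7 -131. ]
 [ -21.7 -140.9]] foot [[  -2.57171931 -139.29592716]]
arm end [[11.28785151 19.21268088]]
```

>>> apply_moves:
  increments:
    - {"tx":0.3,"ty":-0.48,"tz":0.03,"rz":-14,"claw":0.06}
    - {"tx":0.3,"ty":-0.48,"tz":0.03,"rz":-14,"claw":0.06}
    - {"tx":0.3,"ty":-0.48,"tz":0.03,"rz":-14,"claw":0.06}
    - {"tx":0.3,"ty":-0.48,"tz":0.03,"rz":-14,"claw":0.06}
    - {"tx":0.3,"ty":-0.48,"tz":0.03,"rz":-14,"claw":0.06}
    - {"tx":0.3,"ty":-0.48,"tz":0.03,"rz":-14,"claw":0.06}
    - {"tx":0.3,"ty":-0.48,"tz":0.03,"rz":-14,"claw":0.06}
    - {"tx":0.3,"ty":-0.48,"tz":0.03,"rz":-14,"claw":0.06}
    - {"tx":0.3,"ty":-0.48,"tz":0.03,"rz":-14,"claw":0.06}
    - {"tx":0.3,"ty":-0.48,"tz":0.03,"rz":-14,"claw":0.06}
    - {"tx":0.3,"ty":-0.48,"tz":0.03,"rz":-14,"claw":0.06}
    - {"tx":0.3,"ty":-0.48,"tz":0.03,"rz":-14,"claw":0.06}

```text
$.increments[0]: bad value
```

>>> apply_moves:
  increments:
    - {"tx":0.03,"ty":-0.04,"tz":0.005,"rx":0.0,"ry":0.0,"rz":-1.2,"claw":0.06}

```text
clock: 0.25
eef_pos: [234.9, 579.4, 234.8]
tool_rot: [3.141, -0.006, 2.714]
force: [-0.9, 0.1, -0.2]
width: 73.2
```

>>> apply_moves:
  increments:
    - {"tx":0.28,"ty":-0.45,"tz":0.02,"rx":0.0,"ry":0.0,"rz":-14.0,"claw":0.06}
    - {"tx":0.28,"ty":-0.45,"tz":0.02,"rx":0.0,"ry":0.0,"rz":-14.0,"claw":0.06}
    - {"tx":0.28,"ty":-0.45,"tz":0.02,"rx":0.0,"ry":0.0,"rz":-14.0,"claw":0.06}
    - {"tx":0.28,"ty":-0.45,"tz":0.02,"rx":0.0,"ry":0.0,"rz":-14.0,"claw":0.06}
    - {"tx":0.28,"ty":-0.45,"tz":0.02,"rx":0.0,"ry":0.0,"rz":-14.0,"claw":0.06}
    - {"tx":0.28,"ty":-0.45,"tz":0.02,"rx":0.0,"ry":0.0,"rz":-14.0,"claw":0.06}
    - {"tx":0.28,"ty":-0.45,"tz":0.02,"rx":0.0,"ry":0.0,"rz":-14.0,"claw":0.06}
    - {"tx":0.28,"ty":-0.45,"tz":0.02,"rx":0.0,"ry":0.0,"rz":-14.0,"claw":0.06}
    - {"tx":0.28,"ty":-0.45,"tz":0.02,"rx":0.0,"ry":0.0,"rz":-14.0,"claw":0.06}
    - {"tx":0.28,"ty":-0.45,"tz":0.02,"rx":0.0,"ry":0.0,"rz":-14.0,"claw":0.06}
    - {"tx":0.28,"ty":-0.45,"tz":0.02,"rx":0.0,"ry":0.0,"rz":-14.0,"claw":0.06}

```text
clock: 1.35
eef_pos: [523.2, 120.4, 256.6]
tool_rot: [3.14, 0.002, 1.479]
force: [-1.0, 0.3, -0.1]
width: 59.9
```

>>> apply_moves:
  increments:
    - {"tx":0.11,"ty":-0.184,"tz":-0.08,"rx":0.0,"ry":0.0,"rz":-8.4,"claw":0.05}
    - {"tx":0.11,"ty":-0.184,"tz":-0.08,"rx":0.0,"ry":0.0,"rz":-8.4,"claw":0.05}
    - {"tx":0.11,"ty":-0.184,"tz":-0.08,"rx":0.0,"ry":0.0,"rz":-8.4,"claw":0.05}
    - {"tx":0.11,"ty":-0.184,"tz":-0.08,"rx":0.0,"ry":0.0,"rz":-8.4,"claw":0.05}
    - {"tx":0.11,"ty":-0.184,"tz":-0.08,"rx":0.0,"ry":0.0,"rz":-8.4,"claw":0.05}
    - {"tx":0.11,"ty":-0.184,"tz":-0.08,"rx":0.0,"ry":0.0,"rz":-8.4,"claw":0.05}
    - {"tx":0.11,"ty":-0.184,"tz":-0.08,"rx":0.0,"ry":0.0,"rz":-8.4,"claw":0.05}
    - {"tx":0.11,"ty":-0.184,"tz":-0.08,"rx":0.0,"ry":0.0,"rz":-8.4,"claw":0.05}

```text
clock: 2.15
eef_pos: [631.3, -57.5, 176.3]
tool_rot: [-3.14, -0.001, 0.753]
force: [-0.7, 0.2, 1.0]
width: 49.9
```

```bash
python3 - <<'E'
from h import *
s=read_state();print(s["eef_pos"],s["tool_rot"],s["qpos"].round(2))
save("side","b.png",(260,120,460,300),4)
print((proj("side",[[631.5,-59.8,128],[631.5,-59.8,140],s["eef_pos"]])-[260,120])*4)
E
```

```text
[631.29264443 -57.53340841 176.3407149 ] [-3.14029640e+00 -7.57712189e-04  7.52867834e-01] [-0.28  0.73  0.57  1.63 -0.47  0.92 -0.35]
[[335.43219701 330.53430073]
 [337.26765118 315.78701831]
 [340.14668028 267.06264835]]
```

View pics/b.png

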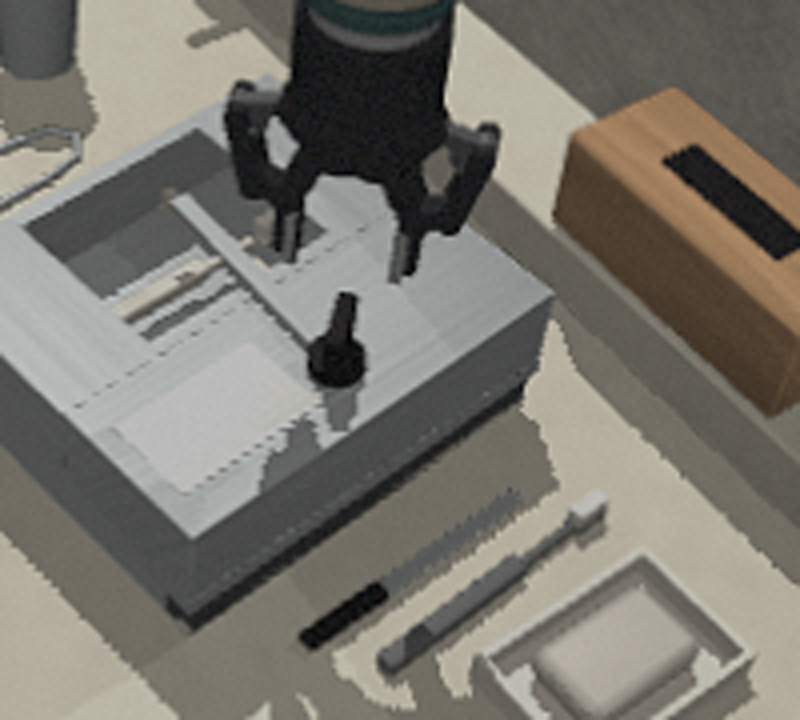

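The gripper is centred over the knob: fingers at (288,250) and (402,275), bar at (342,318), arm still across the mouth. Both show the same +5 px bias. I go down and close on the knob.

>>> apply_moves:
  increments:
    - {"tx":0.0,"ty":-0.001,"tz":-0.03,"rx":0.0,"ry":0.0,"rz":0.0,"claw":0.05}
    - {"tx":0.0,"ty":-0.001,"tz":-0.05,"rx":0.0,"ry":0.0,"rz":0.0,"claw":0.05}
    - {"tx":0.0,"ty":-0.001,"tz":-0.064,"rx":0.0,"ry":0.0,"rz":0.0,"claw":0.05}
    - {"tx":0.0,"ty":-0.001,"tz":-0.064,"rx":0.0,"ry":0.0,"rz":0.0,"claw":0.04}
    - {"tx":0.0,"ty":-0.001,"tz":-0.064,"rx":0.0,"ry":0.0,"rz":0.0,"claw":0.02}
    - {"tx":0.0,"ty":-0.001,"tz":-0.064,"rx":0.0,"ry":0.0,"rz":0.0,"claw":0.0}
    - {"tx":0.0,"ty":-0.001,"tz":-0.064,"rx":0.0,"ry":0.0,"rz":0.0,"claw":0.0}
    - {"tx":0.0,"ty":-0.001,"tz":-0.064,"rx":0.0,"ry":0.0,"rz":0.0,"claw":0.0}
    - {"tx":0.0,"ty":-0.001,"tz":-0.064,"rx":0.0,"ry":0.0,"rz":0.0,"claw":0.0}
    - {"tx":0.0,"ty":-0.001,"tz":-0.064,"rx":0.0,"ry":0.0,"rz":0.0,"claw":0.0}

```text
clock: 3.2
eef_pos: [632.3, -60.1, 113.7]
tool_rot: [3.141, -0.002, 0.751]
force: [-1.6, 0.8, 7.1]
width: 11.0
```

>>> apply_moves:
  increments:
    - {"tx":0.0,"ty":0.0,"tz":0.0,"rx":0.0,"ry":0.0,"rz":-1.3,"claw":0.0}
    - {"tx":0.0,"ty":0.0,"tz":0.0,"rx":0.0,"ry":0.0,"rz":-2.6,"claw":0.0}
    - {"tx":0.0,"ty":0.0,"tz":0.0,"rx":0.0,"ry":0.0,"rz":-3.9,"claw":0.0}
    - {"tx":0.0,"ty":0.0,"tz":0.0,"rx":0.0,"ry":0.0,"rz":-5.2,"claw":0.0}
    - {"tx":0.0,"ty":0.0,"tz":0.0,"rx":0.0,"ry":0.0,"rz":-6.5,"claw":0.0}
    - {"tx":0.0,"ty":0.0,"tz":0.0,"rx":0.0,"ry":0.0,"rz":-7.8,"claw":0.0}
    - {"tx":0.0,"ty":0.0,"tz":0.0,"rx":0.0,"ry":0.0,"rz":-9.1,"claw":0.0}
    - {"tx":0.0,"ty":0.0,"tz":0.0,"rx":0.0,"ry":0.0,"rz":-10.4,"claw":0.0}
    - {"tx":0.0,"ty":0.0,"tz":0.0,"rx":0.0,"ry":0.0,"rz":-11.7,"claw":0.0}
    - {"tx":0.0,"ty":0.0,"tz":0.0,"rx":0.0,"ry":0.0,"rz":-13.0,"claw":0.0}
    - {"tx":0.0,"ty":0.0,"tz":0.0,"rx":0.0,"ry":0.0,"rz":-14.3,"claw":0.0}
    - {"tx":0.0,"ty":0.0,"tz":0.0,"rx":0.0,"ry":0.0,"rz":-15.5,"claw":0.0}

```text
clock: 4.4
eef_pos: [632.3, -61.0, 113.7]
tool_rot: [-3.141, -0.002, -0.607]
force: [-1.2, 0.1, 4.8]
width: 10.6
```

```bash
python3 - <<'E'
from h import *
s=read_state();print(s["force"],s["torque"],s["tool_rot"],s["qpos"].round(2))
E
```

```text
[-1.1986464   0.05369711  4.77655931] [-0.16708569  0.33964659  0.06073995] [-3.14121913e+00 -2.34210187e-03 -6.06614276e-01] [-0.42  0.92  0.87  1.68 -0.85  0.96 -1.4 ]
```

>>> apply_moves:
  increments:
    - {"tx":0.0,"ty":0.0,"tz":0.0,"rx":0.0,"ry":0.0,"rz":0.0,"claw":0.04}
    - {"tx":0.0,"ty":0.0,"tz":0.0,"rx":0.0,"ry":0.0,"rz":0.0,"claw":0.04}
    - {"tx":0.0,"ty":0.0,"tz":0.0,"rx":0.0,"ry":0.0,"rz":0.0,"claw":0.04}
    - {"tx":0.0,"ty":0.0,"tz":0.05,"rx":0.0,"ry":0.0,"rz":0.0,"claw":0.04}
    - {"tx":-0.02,"ty":-0.04,"tz":0.1,"rx":0.0,"ry":0.0,"rz":2.0,"claw":0.04}
    - {"tx":-0.04,"ty":-0.08,"tz":0.12,"rx":0.0,"ry":0.0,"rz":4.0,"claw":0.04}
    - {"tx":-0.06,"ty":-0.12,"tz":0.12,"rx":0.0,"ry":0.0,"rz":6.0,"claw":0.04}
    - {"tx":-0.06,"ty":-0.12,"tz":0.12,"rx":0.0,"ry":0.0,"rz":8.4,"claw":0.04}

```text
clock: 5.2
eef_pos: [568.4, -188.1, 235.2]
tool_rot: [3.136, -0.002, -0.004]
force: [0.2, -0.2, 0.5]
width: 40.1
```

```bash
python3 - <<'E'
from h import *
s=read_state();print(s["eef_pos"],s["tool_rot"],s["qpos"].round(2))
a=get_image("top")[125:250,222:342,::-1];b=get_image("side")[130:290,230:400,::-1]
r=lambda i:cv2.resize(i,(int(i.shape[1]*500/i.shape[0]),500),interpolation=cv2.INTER_CUBIC)
a=np.clip(r(a)*1.6,0,255).astype(np.uint8);m=np.hstack([a,r(b)])
m=m[:,:];print(a.shape,m.shape);m=cv2.resize(m,None,fx=.79,fy=.79);cv2.imwrite("pics/c.png",m)
E
```

```text
[ 568.4134788  -188.1272383   235.22255737] [ 3.13627491e+00 -2.48923245e-03 -4.38355831e-03] [-0.21  0.68  0.82  1.68 -0.56  1.03 -0.78]
(500, 480, 3) (500, 1011, 3)
```

View pics/c.png

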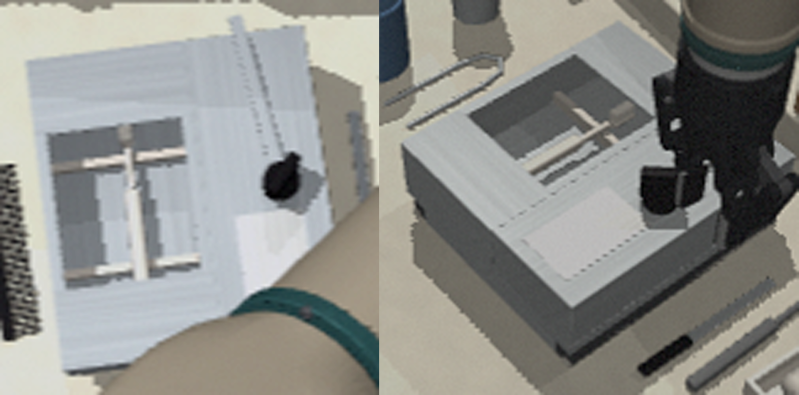

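The arm is now swung clear over the side box, from (270,155) to (237,18). The brush is fully visible: head at (125,125), neck and handle meeting near (132,188), handle leaving under the cover at (139,280).

```bash
python3 - <<'E'
from h import *
p=np.array([614.7,79.2,.1224])
c,s_=np.cos(p[2]),np.sin(p[2])
inv=lambda w:(w-p[:2])@np.array([[c,-s_],[s_,c]])
f=lambda q:(np.array(q,float))/3.16+[222,125]
w=atz("top",f([[125,126],[126,149],[129,165],[132,188],[136,230],[139,275]]),65)[:,:2]
print(w.round(1),inv(w).round(1))
l=np.polyfit(w[:,0],w[:,1],1);print(l,np.arctan(l[0]))
a=inv(atz("top",f([[237,18],[282,178]]),106)[:,:2]);print(a,np.arctan2(*(a[0]-a[1])[::-1]))
E
```

```text
[[691.2  79.2]
 [669.8  78.4]
 [654.8  75.7]
 [633.5  73. ]
 [594.8  69.5]
 [553.7  67. ]] [[ 76.   -9.3]
 [ 54.5  -7.6]
 [ 39.4  -8.4]
 [ 17.9  -8.4]
 [-20.9  -7.2]
 [-62.   -4.7]]
[ 0.09472915 13.82731648] 0.09444731016855952
[[ 149.77906151 -121.89904343]
 [   0.72162949 -141.31550014]] 0.12953222887015933
```

>>> apply_moves:
  increments:
    - {"tx":0.01,"ty":0.045,"tz":0.0,"rx":0.0,"ry":0.0,"rz":0.0,"claw":0.04}
    - {"tx":0.02,"ty":0.09,"tz":0.0,"rx":0.0,"ry":0.0,"rz":0.0,"claw":0.04}
    - {"tx":0.03,"ty":0.135,"tz":0.0,"rx":0.0,"ry":0.0,"rz":0.0,"claw":0.04}
    - {"tx":0.04,"ty":0.18,"tz":0.0,"rx":0.0,"ry":0.0,"rz":0.0,"claw":0.04}
    - {"tx":0.044,"ty":0.22,"tz":-0.02,"rx":0.0,"ry":0.0,"rz":0.0,"claw":0.04}
    - {"tx":0.044,"ty":0.2525,"tz":-0.05,"rx":0.0,"ry":0.0,"rz":0.0,"claw":0.04}
    - {"tx":0.044,"ty":0.2525,"tz":-0.08,"rx":0.0,"ry":0.0,"rz":0.0,"claw":0.04}
    - {"tx":0.044,"ty":0.2525,"tz":-0.08,"rx":0.0,"ry":0.0,"rz":0.0,"claw":0.04}
    - {"tx":0.044,"ty":0.2525,"tz":-0.08,"rx":0.0,"ry":0.0,"rz":0.0,"claw":0.04}
    - {"tx":0.044,"ty":0.2525,"tz":-0.08,"rx":0.0,"ry":0.0,"rz":0.0,"claw":0.04}

```text
clock: 6.3
eef_pos: [616.7, 71.2, 153.9]
tool_rot: [3.141, -0.003, -0.005]
force: [0.5, -0.4, 1.3]
width: 39.8
```

```bash
python3 - <<'E'
from h import *
s=read_state();print(s["eef_pos"],s["tool_rot"],s["qpos"].round(2))
E
```

```text
[616.70869362  71.21714718 153.92099285] [ 3.14098653e+00 -2.67298613e-03 -4.50469466e-03] [-0.6   0.81  0.78  1.69 -0.68  0.93 -1.13]
```

>>> apply_moves:
  increments:
    - {"tx":0.0,"ty":0.0,"tz":-0.02,"rx":0.0,"ry":0.0,"rz":1.1,"claw":0.04}
    - {"tx":0.0,"ty":0.0,"tz":-0.04,"rx":0.0,"ry":0.0,"rz":1.1,"claw":0.04}
    - {"tx":0.0,"ty":0.0,"tz":-0.065,"rx":0.0,"ry":0.0,"rz":1.1,"claw":0.04}
    - {"tx":0.0,"ty":0.0,"tz":-0.085,"rx":0.0,"ry":0.0,"rz":1.1,"claw":0.04}
    - {"tx":0.0,"ty":0.0,"tz":-0.095,"rx":0.0,"ry":0.0,"rz":1.1,"claw":0.04}
    - {"tx":0.0,"ty":0.0,"tz":-0.103,"rx":0.0,"ry":0.0,"rz":1.1,"claw":0.04}
    - {"tx":0.0,"ty":0.0,"tz":-0.103,"rx":0.0,"ry":0.0,"rz":1.1,"claw":0.04}
    - {"tx":0.0,"ty":0.0,"tz":-0.103,"rx":0.0,"ry":0.0,"rz":1.1,"claw":0.04}

```text
clock: 7.1
eef_pos: [616.4, 72.0, 50.3]
tool_rot: [3.141, -0.002, 0.093]
force: [-0.2, -0.6, -0.3]
width: 40.0
```

Exactly where planned, with no contact. A side picture before closing shows whether the handle is between the fingers.

```bash
python3 - <<'E'
from h import *
a=get_image("top")[125:250,222:342,::-1];b=get_image("side")[130:290,230:400,::-1]
r=lambda i:cv2.resize(i,(int(i.shape[1]*390/i.shape[0]),390),interpolation=cv2.INTER_CUBIC)
cv2.imwrite("pics/d.png",np.hstack([r(a),r(b)]))
E
```

```text
(no output)
```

View pics/d.png

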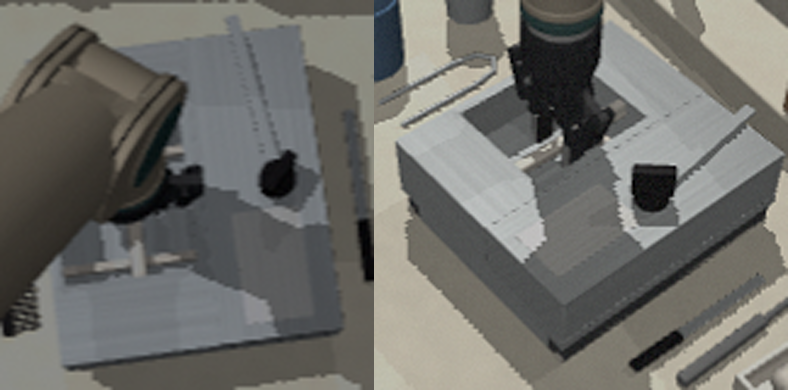

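The handle runs between the two fingers (side view, near (560,145)). Closing.

>>> apply_moves:
  increments:
    - {"tx":0.0,"ty":0.0,"tz":0.0,"rx":0.0,"ry":0.0,"rz":0.0,"claw":0.03}
    - {"tx":0.0,"ty":0.0,"tz":0.0,"rx":0.0,"ry":0.0,"rz":0.0,"claw":0.02}
    - {"tx":0.0,"ty":0.0,"tz":0.0,"rx":0.0,"ry":0.0,"rz":0.0,"claw":0.01}
    - {"tx":0.0,"ty":0.0,"tz":0.0,"rx":0.0,"ry":0.0,"rz":0.0,"claw":0.0}
    - {"tx":0.0,"ty":0.0,"tz":0.0,"rx":0.0,"ry":0.0,"rz":0.0,"claw":0.0}
    - {"tx":0.0,"ty":0.0,"tz":0.0,"rx":0.0,"ry":0.0,"rz":0.0,"claw":0.0}
    - {"tx":0.0,"ty":0.0,"tz":0.0,"rx":0.0,"ry":0.0,"rz":0.0,"claw":0.0}

```text
clock: 7.9
eef_pos: [615.9, 72.3, 49.8]
tool_rot: [-3.141, -0.001, 0.094]
force: [0.0, -0.1, 4.9]
width: 12.6
```

>>> apply_moves:
  increments:
    - {"tx":0.0,"ty":0.0,"tz":0.008,"rx":0.0,"ry":0.0,"rz":0.0,"claw":0.0}
    - {"tx":0.0,"ty":0.0,"tz":0.016,"rx":0.0,"ry":0.0,"rz":0.0,"claw":0.0}
    - {"tx":-0.007,"ty":-0.0007,"tz":0.016,"rx":0.0,"ry":0.0,"rz":0.0,"claw":0.0}
    - {"tx":-0.014,"ty":-0.0013,"tz":0.016,"rx":0.0,"ry":0.0,"rz":0.0,"claw":0.0}
    - {"tx":-0.02,"ty":-0.002,"tz":0.016,"rx":0.0,"ry":0.0,"rz":0.0,"claw":0.0}
    - {"tx":-0.026,"ty":-0.0025,"tz":0.016,"rx":0.0,"ry":0.0,"rz":0.0,"claw":0.0}
    - {"tx":-0.026,"ty":-0.0025,"tz":0.016,"rx":0.0,"ry":0.0,"rz":0.0,"claw":0.0}
    - {"tx":-0.026,"ty":-0.0025,"tz":0.022,"rx":0.09,"ry":-1.0,"rz":0.0,"claw":0.0}
    - {"tx":-0.0257,"ty":-0.0024,"tz":0.0284,"rx":0.19,"ry":-1.99,"rz":0.0,"claw":0.0}
    - {"tx":-0.0257,"ty":-0.0024,"tz":0.0284,"rx":0.19,"ry":-1.99,"rz":0.0,"claw":0.0}
    - {"tx":-0.0257,"ty":-0.0024,"tz":0.0284,"rx":0.19,"ry":-1.99,"rz":0.0,"claw":0.0}

```text
clock: 9.0
eef_pos: [590.3, 70.1, 78.0]
tool_rot: [-3.14, -0.174, 0.093]
force: [0.2, -0.1, -0.5]
width: 12.7
```

```bash
python3 - <<'E'
from h import *
s=read_state();print(s["qpos"].round(2),s["torque"])
a=get_image("top")[125:250,222:342,::-1];b=get_image("side")[130:290,230:400,::-1]
r=lambda i:cv2.resize(i,(int(i.shape[1]*390/i.shape[0]),390),interpolation=cv2.INTER_CUBIC)
cv2.imwrite("pics/e.png",np.hstack([r(a),r(b)]))
E
```

```text
[-0.51  0.77  0.53  1.98 -0.93  0.44 -0.77] [-0.02262736  0.17377028 -0.03206379]
```

View pics/e.png

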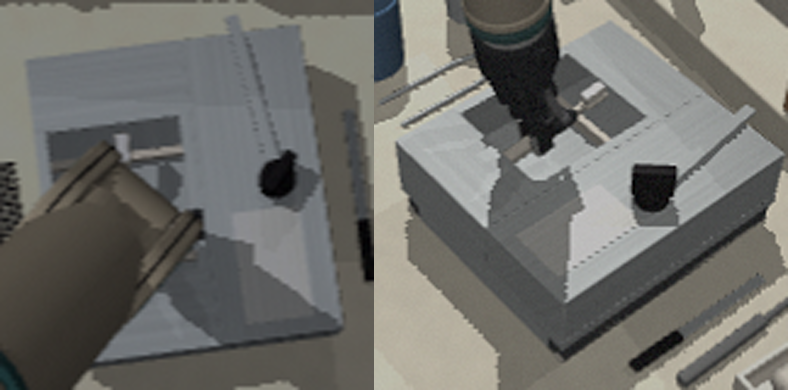

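The head is in the mouth, tipped up 10° and free: the force is about zero. Joint 6 is nearing its limit (0.44, limit 0.23). About 20° of tilt is enough by my geometry, so I go there and check.

>>> apply_moves:
  increments:
    - {"tx":-0.0018,"ty":-0.0002,"tz":0.003,"rx":0.1,"ry":-1.0,"rz":0.0,"claw":0.0}
    - {"tx":-0.0036,"ty":-0.0003,"tz":0.006,"rx":0.19,"ry":-1.99,"rz":0.0,"claw":0.0}
    - {"tx":-0.0036,"ty":-0.0003,"tz":0.006,"rx":0.19,"ry":-1.99,"rz":0.0,"claw":0.0}
    - {"tx":-0.0036,"ty":-0.0003,"tz":0.006,"rx":0.19,"ry":-1.99,"rz":0.0,"claw":0.0}

```text
clock: 9.5
eef_pos: [600.5, 71.4, 101.9]
tool_rot: [3.141, -0.31, 0.093]
force: [0.6, 0.0, -1.0]
width: 12.3
```

```bash
python3 - <<'E'
from h import *
s=read_state();print(s["qpos"].round(2),s["torque"],s["force"])
E
```

```text
[-0.43  0.68  0.37  2.07 -1.1   0.23 -0.59] [-0.00805551  0.34647629  0.03113089] [ 0.55602589  0.00592904 -1.02642317]
```

Joints 5 and 6 hit their limits at 17.8°, so the arm drifted up and outwards. The handle may be near the cover edge at the tail end. I move outwards and slightly down, where there is more range.

>>> apply_moves:
  increments:
    - {"tx":0.008,"ty":0.0008,"tz":-0.005,"rx":-0.02,"ry":0.2,"rz":0.0,"claw":0.0}
    - {"tx":0.014,"ty":0.0013,"tz":-0.008,"rx":-0.04,"ry":0.4,"rz":0.0,"claw":0.0}
    - {"tx":0.0205,"ty":0.002,"tz":-0.01,"rx":-0.05,"ry":0.56,"rz":0.0,"claw":0.0}
    - {"tx":0.0205,"ty":0.002,"tz":-0.01,"rx":-0.05,"ry":0.56,"rz":0.0,"claw":0.0}

```text
clock: 9.9
eef_pos: [621.9, 73.2, 91.5]
tool_rot: [3.138, -0.262, 0.095]
force: [-0.0, 0.0, -1.4]
width: 12.3
```

```bash
python3 - <<'E'
from h import *
s=read_state();print(s["qpos"].round(2),s["torque"],s["force"])
a=get_image("top")[125:250,222:342,::-1];b=get_image("side")[130:290,230:400,::-1]
r=lambda i:cv2.resize(i,(int(i.shape[1]*390/i.shape[0]),390),interpolation=cv2.INTER_CUBIC)
cv2.imwrite("pics/f.png",np.hstack([r(a),r(b)]))
t=s["eef_pos"];M=R.from_euler('xyz',s["tool_rot"]).as_matrix()
# tool x ~ brush x, tool z down
P=[t+M@np.array([x,0,-10]) for x in(-94,86)];print(np.round(P,1))
print((proj("side",P)-[230,130])*390/160+[374,0])
E
```

```text
[-0.49  0.75  0.5   1.97 -1.01  0.37 -0.7 ] [-0.09660522  0.33878982  0.07619157] [-0.00721806  0.00703098 -1.37637478]
[[528.9  64.3  76.9]
 [702.   80.8 123.5]]
[[484.58592438 173.73909125]
 [624.19186259  63.15596688]]
```

View pics/f.png

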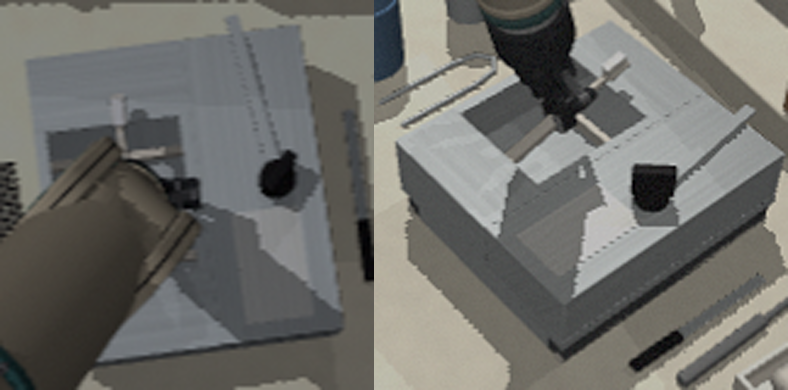

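The head is out over the cover at (622,62), where predicted (624,63), and the handle still goes under the cover at (515,160). Now I slide along the brush's axis, then go straight up.

>>> apply_moves:
  increments:
    - {"tx":0.009,"ty":0.0009,"tz":0.002,"rx":0.0,"ry":0.0,"rz":0.0,"claw":0.0}
    - {"tx":0.018,"ty":0.0017,"tz":0.005,"rx":0.0,"ry":0.0,"rz":0.0,"claw":0.0}
    - {"tx":0.027,"ty":0.0026,"tz":0.007,"rx":0.0,"ry":0.0,"rz":0.0,"claw":0.0}
    - {"tx":0.035,"ty":0.0033,"tz":0.009,"rx":0.0,"ry":0.0,"rz":0.0,"claw":0.0}
    - {"tx":0.035,"ty":0.0033,"tz":0.009,"rx":0.0,"ry":0.0,"rz":0.0,"claw":0.0}
    - {"tx":0.035,"ty":0.0033,"tz":0.009,"rx":0.0,"ry":0.0,"rz":0.0,"claw":0.0}

```text
clock: 10.6
eef_pos: [654.7, 76.7, 100.9]
tool_rot: [3.141, -0.26, 0.094]
force: [-0.7, -0.5, -1.2]
width: 12.3
```

>>> apply_moves:
  increments:
    - {"tx":0.0,"ty":0.0,"tz":0.015,"rx":0.0,"ry":0.0,"rz":0.0,"claw":0.0}
    - {"tx":0.0,"ty":0.0,"tz":0.03,"rx":0.0,"ry":0.0,"rz":0.0,"claw":0.0}
    - {"tx":0.0,"ty":0.0,"tz":0.05,"rx":0.0,"ry":0.0,"rz":0.0,"claw":0.0}
    - {"tx":0.0,"ty":0.0,"tz":0.07,"rx":0.0,"ry":0.0,"rz":0.0,"claw":0.0}
    - {"tx":0.0,"ty":0.0,"tz":0.09,"rx":0.0,"ry":0.0,"rz":0.0,"claw":0.0}
    - {"tx":0.0,"ty":0.0,"tz":0.11,"rx":0.0,"ry":0.0,"rz":0.0,"claw":0.0}
    - {"tx":0.0,"ty":0.0,"tz":0.12,"rx":0.0,"ry":0.0,"rz":0.0,"claw":0.0}
    - {"tx":0.0,"ty":0.0,"tz":0.12,"rx":0.0,"ry":0.0,"rz":0.0,"claw":0.0}
    - {"tx":0.0,"ty":0.0,"tz":0.12,"rx":0.0,"ry":0.0,"rz":0.0,"claw":0.0}
    - {"tx":0.0,"ty":0.0,"tz":0.12,"rx":0.0,"ry":0.0,"rz":0.0,"claw":0.0}
    - {"tx":0.0,"ty":0.0,"tz":0.12,"rx":0.0,"ry":0.0,"rz":0.0,"claw":0.0}

```text
clock: 11.7
eef_pos: [654.2, 76.7, 220.0]
tool_rot: [3.141, -0.259, 0.093]
force: [-0.6, -0.2, -0.3]
width: 12.2
```

```bash
python3 - <<'E'
from h import *
s=read_state();print(s["eef_pos"],s["qd"].round(3),s["force"],s["width"])
t=s["eef_pos"];M=R.from_euler('xyz',s["tool_rot"]).as_matrix()
P=np.array([t+M@np.array([x,0,-10]) for x in(-94,86)]);print(np.round(P,1))
q=proj("side",P);print((q-[230,60])*3)
save("side","g.png",(230,60,460,260),3)
E
```

```text
[654.2017607   76.69153675 219.95390134] [ 0.    -0.001  0.004 -0.004  0.001 -0.    -0.001] [-0.59934679 -0.20716205 -0.2584925 ] 12.206897110786953
[[561.2  68.  205.6]
 [734.4  84.2 251.6]]
[[167.1966995  283.84207405]
 [351.04068371 143.57722382]]
```

View pics/g.png

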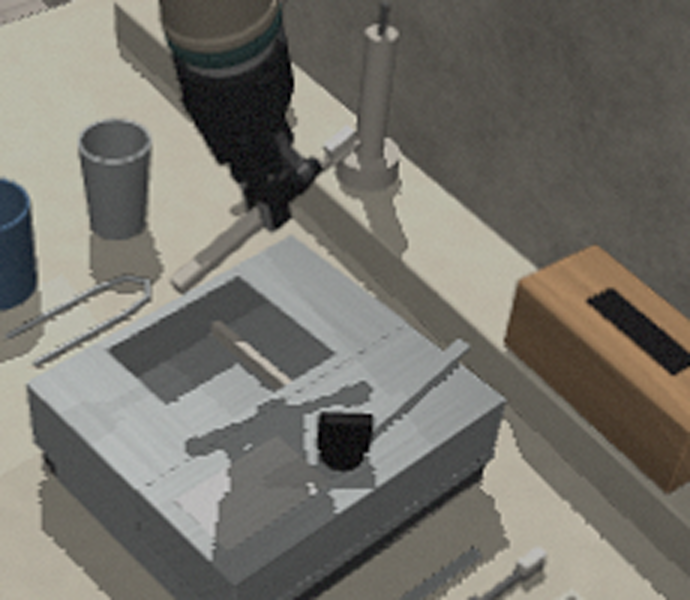

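The brush hangs in the gripper well above the cover: tail at (180,283), head at (352,137), close to the prediction. The latch arm is open over the side box. Handing in.

```bash
python3 -c "
from cell import *
print(finish_job())"
```

```text
the job is handed in; nothing more can be done
None
```

I turned the latch knob clockwise to about 1.44 rad (from the picture), and the retaining arm stayed open over the side box. I then gripped the white toothbrush by its handle, tipped it head up, slid it out head first, and handed the job in at 11.7 s of the 48 s. The hand-in reports no verdict.

**Last checks:**
- **Height:** the brush is held still with its tail at about z 206 mm and its head at about 252 mm, roughly 105 mm or more above the cover.
- **Position:** its middle is about 33 mm (level) from the mouth's centre.
- **Force and surroundings:** the wrist force is under 1 N. I saw no bystander moved in the last side picture, though it does not show all of them, and I did not measure them.

**What disagreed:**
- **Tilt:** the planned 20° of tilt was out of the arm's reach. Joints 5 and 6 reached their limits at 17.8° and the tool drifted about 20 mm off. My geometry put the handle at or just past the cover's edge there, so it may have touched lightly; the wrist read only about 1 N. I backed off to 15°, which was enough.
- **Brush position:** in the last picture the tail lies about 4 pixels from where I predicted it. That suggests the grip is a few mm off along the handle, which does not matter here.

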